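# Make up a specimen-mounting kit and a seed-labelling kit

## Robot

A 6-joint arm with a two-finger parallel gripper is mounted at the origin on a cart in front of the work surface, level with it; the furniture and walls round the work are solid. World frame = base frame: x ahead of the robot, y to its left, z up, the work surface at z = 0. Lengths are in m, angles in degrees, forces in N, time in s.
With the tool pointing down it reaches from about 0.35 to 0.875 m from the base axis. Payload 4.2 kg.
Tool frame: the origin (TCP) lies at the centre of the arm's flange, where the gripper is bolted on; the fingertips stand 182 mm ahead of it and the grasp point (between the pads) lies 164 mm ahead of it (r.nose_length is the distance from the TCP to the fingertips, in m); z points along the fingers, y is the line along which they close (so a half turn about z gives the same grasp; the last joint's range is limited). The gripper opens to 87 mm and grips with 3 to 60 N. Pads are 19 mm wide; open, the fingers measure 117 mm over their backs; the gripper's body (75 mm by 190 mm) begins 51 mm behind the grasp point.
Start: joints at [84.775, 22.042, 0.453, 0, -68.411, -14.817], TCP at [0.214, 0.587, 0.405] pointing down, gripper open.
Joint ranges: [-179.83, 179.83], [-69.29, 118.12], [-61.27, 80.66], [-181.25, 117.63], [-171.15, -9.14], [-177.46, 177.46]. Speed limits (degrees/s): [159.86, 159.86, 180, 180, 180, 180].

## Interface

Orientations are given as a 3x3 rotation matrix whose columns are the frame's x, y, z axes.
In Python, from station import r, vision gives the robot as it stands. The module is installed in compiled form; this text tells all that it offers.
- The arm moves only by the shell command python3 -m creep 'ROWS'. ROWS is JSON, a list of rows, each a list of 7 numbers: the opening, from -1 (shut) to 1 (fully open), then the shift along the tool's x, y, z in mm, then the turn, a rotation vector about the tool's x, y, z in degrees. A call has 1 to 8 rows; each row is the pose to reach, as a shift and turn from the pose commanded when the call began, along the tool's axes at that moment; what a row does not reach only later rows make up. A row lasts 1/12 s, in which the tool goes at most 41.7 mm and 7.16 degrees, less where a joint would pass 70% of its speed; a pose out of reach is approached as far as the arm can. A call with a gripper value outside its range is refused whole. The fingers move at their own pace and stop on an object; the grip force is fixed at half the most. Time passes only in rows, so rows that repeat a pose let the fingers close. It gives the time, the measured TCP pose, the force, the opening and the grip force at its end, in the units of the state.
- r.sense(): the state, without advancing time (a new reading comes with each control period).
- vision.capture(name): name is "side" or "top" or "wrist"; returns (picture, depth): 420x560x3 uint8, red, green, blue; 420x560 float32, m along the optical axis (not along the pixel's ray), 0 where there is no reading.
- vision.camera_model(name): a dict with "vertical_fov" (degrees; the focal length in pixels is half the picture's height over the tangent of half this angle, whatever the lens; pixels are square), "cx", "cy" (the principal point, pixels), "distortion" ([k1, k2, p1, p2, k3] as OpenCV has them; the pictures are not rectified), "extrinsics" (4x4, takes a point from camera to world coordinates); the wrist camera has in their place "mount" (4x4, takes a point from camera to tool coordinates, whose origin is the TCP and whose axes are the flange's). Camera axes: x right, y down, z forward; pixel columns grow to the right and rows downward; lengths in m; the calibration is good to about 2 mm. A picture is of the moment at which its call begins: read the wrist's pose just before it. camera_model takes no time and is no camera call.
- r.finish_job(): hands the job in; it is judged then, once.
Trained networks look in the newest picture that a camera, given by its name, has taken for a name from the list of things; names that differ only in an ending like _2 or _b are one class to them, and where a whole thing is asked for, a point or a joint stands for the part that bears it (a point fixed in the world has none). Each returns a list of dicts, best first, with "conf" (0 to 1); they miss things now and then, are a little off and sometimes report something else, mostly with a low value. They report only what shows in the picture. A call takes as long as a camera call.
- vision.find_in(camera, thing): "uv" ([column, row] in pixels, amid what is visible of it).
- vision.cut_out(camera, thing): "region" (420x560 bool, what is visible of it) and "uv" ([column, row] in pixels, amid what is visible of it).
The state is a dict: "time_s": time; "joints": joint angles; "joint_velocities": joint speeds; "effort": joint torques, N m; "tcp_pos": TCP position; "ee_rot": TCP orientation; "wrist_force": force on the tool from outside, world axes, zero at the start; "moment": the same for the moment, N m; "gripper_width": opening from 0.0 (shut) to 1.0 (fully open); "gripper_force": force on a finger pad.
Only numpy, scipy, OpenCV 4.12 (cv2) and the standard library are available. Lean on these libraries where they do the work, as an engineer would, in place of code of your own. Each camera call takes 0.05 s, during which the arm holds its last target. There are 200 camera calls.

## Task

Make up two kits from the stock standing between the two grey trays. Specimen-mounting kit, in the nearly square tray with three compartments: the dissecting needle lying along the long compartment, the glass beaker standing upright in the larger of the two small compartments and the glue stick standing upright in the smaller one. Seed-labelling kit, in the long narrow tray: the marker lying along the long compartment and the seed vial standing upright in the short end compartment; leave the rubber stopper where it stands.

Things in the scene. Friction and masses are not known exactly. Their poses are not given: they have to be found in the camera images.
- square_tray: Fixed nearly square grey kit tray, 168 (x) x 190 (y) mm; floor 4 mm thick, walls and ribs 4 mm thick, tops at z = 12 mm. Origin: centre of underside, z up. Compartments, x by y and centre (x, y) in its frame, mm: long one 76 x 182 at (-42, 0); larger small one (beaker) 80 x 86 at (40, -48), then a bar 30 wide; smaller one (glue stick) 80 x 66 at (40, 58). Beside the stock, x ahead within 20 degrees.
- long_tray: Fixed long narrow grey kit tray, 240 (x) x 84 (y) mm; floor 4 mm thick, walls and rib 4 mm thick, tops at z = 12 mm. Origin: centre of underside, z up. Compartments, x by y and centre (x, y) in its frame, mm: long one (marker) 172 x 76 at (-30, 0); short end one (vial) 56 x 76 at (88, 0). On the other side of the stock, x ahead within 20 degrees.
- needle_tool: Loose dissecting needle lying flat, 10 (x) x 151 (y) x 10 (z) mm: orange-brown wooden handle from y = -25 to +76 mm, thin steel needle on to y = -75 mm. Origin: underside, middle of the whole length; own y points to the handle end. Grasp the handle across x at about y = +25 mm, its balance point. About 14 g.
- marker: Loose dark brown marker pen lying on its side, 14 (x) x 137 (y) x 15 (z) mm. Origin: centre of the underside; own y along its length, grasped across x. It does not roll. About 12 g.
- beaker: Loose clear round beaker, open at the top, 54 mm in diameter, 70 mm high, standing. Origin: centre of the underside, z up; grasp across the outside, about 50 mm up. About 60 g.
- glue_stick: Loose glue stick standing on end, a straight-sided yellow and blue round tube 28 mm in diameter, 92 mm high. Origin: centre of the underside, z up; grasp the upper part, about 65 mm up, so that the hand stays clear of its top. About 30 g.
- seed_vial: Loose clear round seed vial with a white ribbed screw cap, standing, 24 mm in diameter, 62 mm high (cap from 50 mm, 22 mm wide). Origin: centre of the underside, z up; grasp the body, about 35 mm up. About 20 g.
- stopper: Loose reddish rubber stopper, a tapered plug 32 mm in diameter, 28 mm high, standing among the stock; part of neither kit. Origin: centre of the underside, z up.

How it is judged:
By the outcome, as a careful person would: the job done as asked, in the order asked, and still so for the second after the job is handed in, with the robot touching nothing.
It also fails if it takes over 120 s, if anything falls off the work surface, if the arm or the gripper's body presses on something with over 40 N, if the wrist force passes 120 N, or if a joint passes its speed limit or range.

## Working session

There is one attempt and no reset: what is moved stays moved. The work goes in short steps, Python scripts to look and compute and a shell command to move; the robot and the scene stay as the last step left them, time stands still between calls to the robot, and variables do not carry over. Pictures are saved under pics/ and viewed, at most 14 in all, crops included, and the job is handed in when it is done.

```bash
mkdir -p pics; cat > h.py <<'E'
from station import r, vision
import numpy as np, cv2
def cam(n):
    m=vision.camera_model(n); f=210/np.tan(np.radians(m["vertical_fov"]/2))
    K=np.array([[f,0,m["cx"]],[0,f,m["cy"]],[0,0,1]]); D=np.array(m["distortion"],float)
    if "extrinsics" in m: T=np.array(m["extrinsics"])
    else:
        s=r.sense(); W=np.eye(4); W[:3,:3]=s["ee_rot"]; W[:3,3]=s["tcp_pos"]; T=W@np.array(m["mount"])
    return K,D,T
def shot(n,name=None):
    c=cam(n); p,d=vision.capture(n)
    if name: cv2.imwrite("pics/"+name,p[:,:,::-1])
    return p,d,c
def rays(uv,c):
    K,D,T=c; q=cv2.undistortPoints(np.array(uv,float).reshape(-1,1,2),K,D)[:,0]
    return np.c_[q,np.ones(len(q))]
def at_depth(uv,z,c):
    return (rays(uv,c)*np.reshape(z,(-1,1)))@c[2][:3,:3].T+c[2][:3,3]
def at_z(uv,h,c):
    d=rays(uv,c)@c[2][:3,:3].T; o=c[2][:3,3]
    return o+d*((h-o[2])/d[:,2:])
def cloud(mask,d,c):
    v,u=np.nonzero(mask&(d>0)); return at_depth(np.c_[u,v],d[v,u],c)
NAMES=["square_tray","long_tray","needle_tool","marker","beaker","glue_stick","seed_vial","stopper"]
def go(xyz,yaw=None):
    "shift/turn in tool axes, mm/deg, to bring the grasp point to xyz; yaw = world angle of closing line"
    s=r.sense(); R=np.array(s["ee_rot"]); t=np.array(xyz)-[0,0,-.164]; sh=R.T@(t-s["tcp_pos"])*1000
    a=np.degrees(np.arctan2(R[1,1],R[0,1])); out=[np.round(sh,1)]
    if yaw is not None:
        dz=-((yaw-a+90)%180-90); out.append(round(dz,1))
    return out
E
python3 - <<'E'
from h import *
s=r.sense(); print(np.round(s["ee_rot"],3))
for n in ["top","side"]:
    p,d,c=shot(n,n+"1.png"); print(n,c[2].round(2).tolist())
    for t in NAMES:
        for q in vision.cut_out(n,t)[:2]:
            P=cloud(q["region"],d,c)
            if len(P): print(t,round(q["conf"],2),np.round(q["uv"]),len(P),"med",np.median(P,0).round(3),"lo",np.percentile(P,2,0).round(3),"hi",np.percentile(P,98,0).round(3))
E
```

```text
[[ 0.939 -0.343 -0.001]
 [-0.343 -0.939 -0.002]
 [ 0.     0.002 -1.   ]]
top [[0.01, -0.99, 0.11, 0.41], [-1.0, -0.01, -0.01, -0.01], [0.01, -0.11, -0.99, 1.38], [0.0, 0.0, 0.0, 1.0]]
square_tray 0.71 [156. 237.] 4361 med [0.499 0.317 0.005] lo [ 0.412  0.222 -0.001] hi [0.586 0.414 0.016]
long_tray 0.93 [387. 237.] 2880 med [ 0.493 -0.298  0.005] lo [ 0.378 -0.36  -0.001] hi [ 0.604 -0.234  0.015]
marker 0.51 [272. 178.] 93 med [0.651 0.007 0.058] lo [ 0.643 -0.003  0.004] hi [0.665 0.019 0.066]
marker 0.48 [320. 249.] 253 med [ 0.46  -0.116  0.011] lo [ 0.441 -0.18   0.   ] hi [ 0.478 -0.058  0.018]
beaker 0.81 [325. 179.] 375 med [ 0.642 -0.128  0.032] lo [ 0.618 -0.151  0.004] hi [ 0.664 -0.103  0.072]
glue_stick 0.43 [229. 244.] 94 med [0.457 0.115 0.092] lo [0.444 0.104 0.067] hi [0.467 0.128 0.097]
stopper 0.23 [227. 246.] 125 med [0.455 0.115 0.091] lo [0.444 0.104 0.003] hi [0.469 0.135 0.097]
side [[1.0, 0.0, -0.04, 0.6], [0.03, -0.53, 0.85, -1.0], [-0.02, -0.85, -0.53, 0.67], [0.0, 0.0, 0.0, 1.0]]
long_tray 0.74 [240. 314.] 4840 med [ 0.486 -0.299  0.005] lo [ 0.378 -0.366  0.002] hi [ 0.604 -0.235  0.013]
needle_tool 0.51 [313. 206.] 96 med [0.632 0.086 0.008] lo [0.612 0.04  0.001] hi [0.65  0.132 0.011]
marker 0.67 [230. 258.] 297 med [ 0.457 -0.131  0.011] lo [ 0.439 -0.184  0.   ] hi [ 0.478 -0.063  0.017]
beaker 0.91 [323. 246.] 902 med [ 0.643 -0.145  0.046] lo [ 0.62  -0.153  0.004] hi [ 0.666 -0.102  0.07 ]
glue_stick 0.78 [242. 184.] 401 med [0.46  0.107 0.054] lo [0.446 0.102 0.001] hi [0.472 0.123 0.093]
seed_vial 0.51 [328. 209.] 311 med [ 0.655 -0.001  0.031] lo [ 0.644 -0.009  0.   ] hi [0.673 0.095 0.063]
stopper 0.72 [242. 221.] 154 med [ 0.464 -0.008  0.025] lo [ 0.451 -0.016  0.002] hi [0.475 0.009 0.03 ]
```

View pics/top1.png

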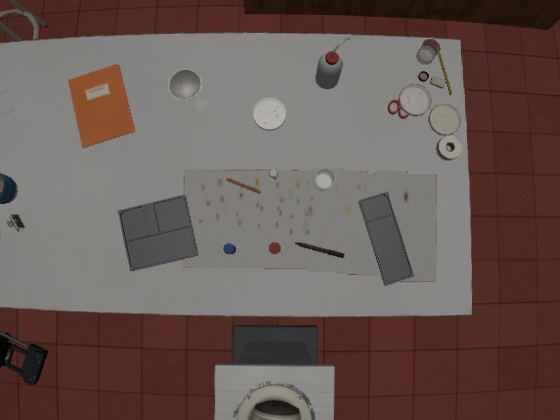

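View pics/side1.png

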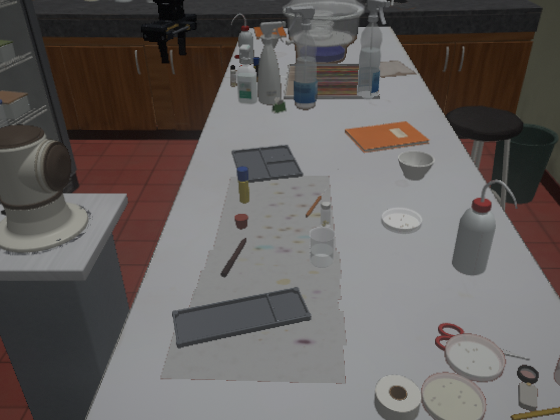

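Top view: square tray at (156,237), long tray at (387,237), needle handle (243,185), vial (273,173), beaker (324,179), glue (229,248), stopper (275,248) and marker (320,249). The side view agrees with this. The first marker report was really the vial.

```bash
python3 - <<'E'
from h import *
p,d,c=shot("top")
for t,wx in [("square_tray",168),("long_tray",240)]:
    q=vision.cut_out("top",t)[0]["region"].astype(np.uint8)
    cnt=max(cv2.findContours(q,0,2)[0],key=cv2.contourArea)[:,0]
    P=at_z(cnt,.012,c)[:,:2]; print(t,cv2.minAreaRect((P*1000).astype(np.float32)), )
q=vision.cut_out("side","needle_tool")[0] if False else None
print(go((.632,.086,.20),-19), vision.camera_model("wrist")["mount"])
E
```

```text
square_tray ((498.79571533203125, 316.6895446777344), (172.86866760253906, 192.7334442138672), 13.505637168884277)
long_tray ((490.96270751953125, -295.53411865234375), (242.45114135742188, 88.2716293334961), 17.25589942932129)
[array([564.3, 327.6,  40.8]), np.float64(89.0)] [[-1.71325335e-03 -9.62414375e-01 -2.71579887e-01  7.39008549e-02]
 [ 9.99998520e-01 -1.60604408e-03 -6.17022527e-04  7.99789830e-05]
 [ 1.57662082e-04 -2.71580542e-01  9.62415702e-01  2.04381512e-02]
 [ 0.00000000e+00  0.00000000e+00  0.00000000e+00  1.00000000e+00]]
```

```bash
R='[1,564,328,20,0,0,89]'; python3 -m creep '[[1,564,328,20,0,0,89],[1,564,328,20,0,0,89],[1,564,328,20,0,0,89],[1,564,328,20,0,0,89],[1,564,328,20,0,0,89],[1,564,328,20,0,0,89],[1,564,328,20,0,0,89],[1,564,328,20,0,0,89]]'; python3 -c "
from h import *
print(go((.632,.086,.20),-19))"
```

```text
time_s: 1.72
tcp_pos: [0.4282, 0.3293, 0.3949]
ee_rot: [[0.214, -0.977, 0.001], [-0.977, -0.214, 0.001], [-0.0, -0.001, -1.0]]
wrist_force: [0.2, 0.9, -0.3]
gripper_width: 0.999
gripper_force: 0.0
[array([ 281.3, -147.1,   30.9]), np.float64(31.3)]
```

```bash
python3 -m creep '[[1,281,-147,20,0,0,31],[1,281,-147,20,0,0,31],[1,281,-147,20,0,0,31],[1,281,-147,20,0,0,31],[1,281,-147,20,0,0,31],[1,281,-147,20,0,0,31],[1,281,-147,20,0,0,31],[1,281,-147,20,0,0,31]]'; python3 -c "
from h import *
p,d,c=shot('wrist','w1.png')
for t in NAMES:
    for q in vision.cut_out('wrist',t)[:2]:
        P=cloud(q['region'],d,c)
        if len(P)>9: print(t,round(q['conf'],2),np.round(q['uv']),len(P),'med',np.median(P,0).round(3),'lo',np.percentile(P,2,0).round(3),'hi',np.percentile(P,98,0).round(3))
        if t=='needle_tool' and len(P)>9:
            print(cv2.minAreaRect((P[:,:2]*1000).astype(np.float32)))
print(go((.632,.086,.20),-19))"
```

```text
time_s: 2.38
tcp_pos: [0.6342, 0.0861, 0.374]
ee_rot: [[-0.317, -0.948, 0.0], [-0.948, 0.317, -0.001], [0.001, -0.0, -1.0]]
wrist_force: [0.2, 0.3, -0.2]
gripper_width: 1.001
gripper_force: 0.0
square_tray 0.79 [416. 269.] 1738 med [0.512 0.24  0.004] lo [0.442 0.207 0.002] hi [0.599 0.307 0.012]
needle_tool 0.75 [282. 181.] 800 med [0.629 0.084 0.008] lo [0.611 0.043 0.005] hi [0.65  0.137 0.011]
((632.5301513671875, 94.78013610839844), (115.48919677734375, 9.93838119506836), 69.123291015625)
beaker 0.58 [200.   2.] 153 med [ 0.649 -0.103  0.01 ] lo [ 0.637 -0.111  0.001] hi [ 0.66  -0.102  0.02 ]
glue_stick 0.59 [474. 168.] 2222 med [0.465 0.113 0.077] lo [0.446 0.104 0.002] hi [0.471 0.129 0.093]
seed_vial 0.62 [234. 121.] 643 med [0.651 0.009 0.06 ] lo [ 0.643 -0.002  0.005] hi [0.662 0.019 0.062]
stopper 0.75 [428.  53.] 1100 med [0.464 0.003 0.027] lo [ 0.448 -0.011  0.006] hi [0.477 0.017 0.029]
[array([ 4. , -1.6, 11.1]), np.float64(0.8)]
```

View pics/w1.png

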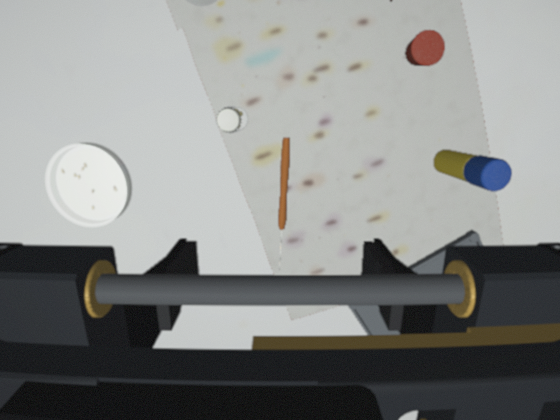

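The view shows the handle from (286,138) to (282,228), with the thin steel going on down to about (278,268). The handle end therefore faces −y. Next I'll compute the handle ends.

```bash
cat > n.py <<'E'
from h import *
p,d,c=shot('wrist')
q=vision.cut_out('wrist','needle_tool')[0]; print(q['conf'])
v,u=np.nonzero(q['region']); P=at_z(np.c_[u,v],.007,c)[:,:2]
hsv=cv2.cvtColor(p,cv2.COLOR_RGB2HSV); ok=q['region']&(hsv[:,:,1]>120)
v,u=np.nonzero(ok);P=at_z(np.c_[u,v],.007,c)[:,:2]
m=P.mean(0);ax=np.linalg.svd(P-m,full_matrices=False)[2][0]; s=(P-m)@ax
e=[m+ax*np.percentile(s,k) for k in (0.5,99.5)]; g=(e[0]+e[1])/2
a=np.degrees(np.arctan2(ax[1],ax[0])); print(e,np.ptp(s),g,a); print(go((g[0],g[1],.006),a-90))
E
python3 n.py
```

```text
0.76
[array([0.61236526, 0.0426632 ]), array([0.64713014, 0.13138478])] 0.09635124528881747 [0.6297477  0.08702399] 68.60264506514885
[array([  3.6,   1.2, 205. ]), np.float64(3.2)]
```

```bash
python3 -m creep '[[1,4,1,0,0,0,3],[0,4,1,80,0,0,3],[0,4,1,120,0,0,3],[0,4,1,150,0,0,3],[0,4,1,175,0,0,3],[0,4,1,185,0,0,3],[0,4,1,190,0,0,3],[0,4,1,190,0,0,3]]' && python3 -m creep '[[-1,0,0,0,0,0,0],[-1,0,0,0,0,0,0],[-1,0,0,0,0,0,0],[-1,0,0,0,0,0,0],[-1,0,0,0,0,0,0],[-1,0,0,0,0,0,0]]'; python3 -c "
from h import *
print(r.sense()['gripper_width']*87)
"
```

```text
time_s: 3.6
tcp_pos: [0.6303, 0.0861, 0.1838]
ee_rot: [[-0.363, -0.932, -0.001], [-0.932, 0.363, -0.001], [0.001, 0.0, -1.0]]
wrist_force: [-0.2, -0.5, -1.3]
gripper_width: 0.561
gripper_force: 0.0
time_s: 4.1
tcp_pos: [0.6301, 0.0857, 0.1849]
ee_rot: [[-0.364, -0.931, 0.0], [-0.931, 0.364, 0.0], [-0.0, -0.0, -1.0]]
wrist_force: [0.6, -0.4, -0.1]
gripper_width: 0.133
gripper_force: 0.0
11.546544409993722
```

```bash
python3 -m creep '[[-1,0,0,0,0,0,0],[-1,0,0,0,0,0,0],[-1,0,0,0,0,0,0],[-1,0,0,-40,0,0,0],[-1,0,0,-80,0,0,0],[-1,0,0,-120,0,0,0],[-1,0,0,-170,0,0,0],[-1,0,0,-170,0,0,0]]'; python3 -c "
from h import *
print(go((.464,.283,.19),13.5))"
```

```text
time_s: 4.77
tcp_pos: [0.6316, 0.0858, 0.3633]
ee_rot: [[-0.362, -0.932, 0.014], [-0.932, 0.363, 0.003], [-0.008, -0.013, -1.0]]
wrist_force: [0.4, 0.1, 1.6]
gripper_width: 0.117
gripper_force: 30.0
[array([-123. ,  227.8,    7.4]), np.float64(-34.8)]
```

```bash
python3 -m creep '[[-1,-123,228,0,0,0,-35],[-1,-123,228,0,0,0,-35],[-1,-123,228,0,0,0,-35],[-1,-123,228,0,0,0,-35],[-1,-123,228,0,0,0,-35],[-1,-123,228,0,0,0,-35],[-1,-123,228,0,0,0,-35],[-1,-123,228,0,0,0,-35]]'; python3 -c "
from h import *
p,d,c=shot('wrist','w2.png')
for t in ['square_tray','needle_tool']:
  for q in vision.cut_out('wrist',t)[:1]:
    m=q['region'].astype(np.uint8)
    cnt=max(cv2.findContours(m,0,2)[0],key=cv2.contourArea)[:,0]
    P=at_z(cnt,.012,c)[:,:2]; print(t,q['conf'],cv2.minAreaRect((P*1000).astype(np.float32)))
    P=cloud(q['region'],d,c); print(len(P),np.percentile(P,[2,50,98],axis=0).round(3).tolist())
print(go((.464,.283,.19),13.5))"
```

```text
time_s: 5.43
tcp_pos: [0.4608, 0.2851, 0.3546]
ee_rot: [[0.24, -0.971, 0.0], [-0.971, -0.24, 0.0], [-0.0, -0.0, -1.0]]
wrist_force: [0.5, -0.4, -0.7]
gripper_width: 0.114
gripper_force: 30.0
square_tray 0.79 ((504.889892578125, 295.9869384765625), (169.27017211914062, 147.16091918945312), 13.496687889099121)
20794 [[0.422, 0.218, 0.002], [0.513, 0.283, 0.004], [0.592, 0.363, 0.013]]
needle_tool 0.81 ((452.35943603515625, 319.3599853515625), (19.445613861083984, 114.85398864746094), 14.25802993774414)
2513 [[0.448, 0.239, 0.175], [0.464, 0.269, 0.179], [0.474, 0.326, 0.18]]
[array([ 0. , -1.1,  0.4]), np.float64(0.1)]
```

View pics/w2.png

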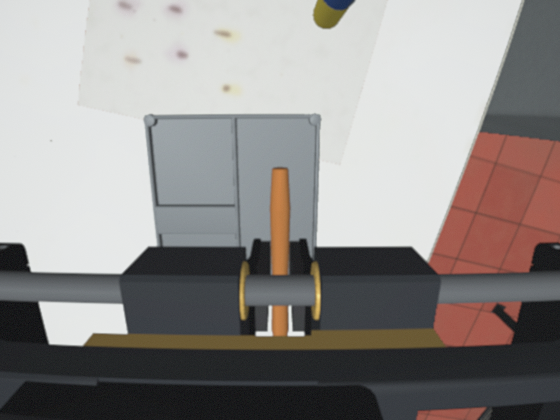

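The handle hangs straight over the long compartment, with the near tray corners at (150,118) and (320,118).

```bash
python3 -c "
from h import *
c=cam('wrist'); P=at_z([[148,117],[322,117]],.012,c)[:,:2]; print(P)
x=(P[1]-P[0]);x=-x/np.linalg.norm(x); print(np.linalg.norm(P[1]-P[0]),np.degrees(np.arctan2(x[1],x[0])))
y=np.array([-x[1],x[0]]); C=P.mean(0)+.095*y; print('centre',C)
m=C-.042*x; g=m-.025*y; print(g); print(go((g[0],g[1],.025),np.degrees(np.arctan2(x[1],x[0]))))
print('beaker',C+.04*x-.048*y,'glue',C+.04*x+.058*y)
"
```

```text
[[0.60009215 0.24316995]
 [0.44024337 0.20557799]]
0.16420958947043598 13.23389129003316
centre [0.49841973 0.31685112]
[0.46325826 0.2829001 ]
[array([-1.000e-01, -4.000e-01,  1.654e+02]), np.float64(0.4)]
beaker [0.54834595 0.27928289] glue [0.52407972 0.38246792]
```

```bash
python3 -m creep '[[-1,0,0,40,0,0,0],[-1,0,0,80,0,0,0],[-1,0,0,115,0,0,0],[-1,0,0,140,0,0,0],[-1,0,0,155,0,0,0],[-1,0,0,162,0,0,0],[-1,0,0,165,0,0,0],[-1,0,0,165,0,0,0]]' && python3 -m creep '[[-0.5,0,0,0,0,0,0],[-0.5,0,0,0,0,0,0],[-0.5,0,0,0,0,0,0],[-0.5,0,0,-30,0,0,0],[-0.5,0,0,-70,0,0,0],[0.8,0,0,-110,0,0,0],[1,0,0,-150,0,0,0],[1,0,0,-165,0,0,0]]'; python3 -c "
from h import *
print(go((.642,-.128,.19)))"
```

```text
time_s: 6.25
tcp_pos: [0.4633, 0.2822, 0.1896]
ee_rot: [[0.235, -0.972, -0.0], [-0.972, -0.235, -0.001], [0.001, 0.001, -1.0]]
wrist_force: [0.2, 0.1, -0.2]
gripper_width: 0.112
gripper_force: 30.0
time_s: 6.92
tcp_pos: [0.4634, 0.2837, 0.3616]
ee_rot: [[0.237, -0.971, 0.009], [-0.971, -0.237, 0.008], [-0.005, -0.011, -1.0]]
wrist_force: [0.7, 0.8, -0.0]
gripper_width: 0.398
gripper_force: 0.0
[array([442.4, -75.7,   6.1])]
```

```bash
python3 -m creep '[[1,442,-76,0,0,0,0],[1,442,-76,0,0,0,0],[1,442,-76,0,0,0,0],[1,442,-76,0,0,0,0],[1,442,-76,0,0,0,0],[1,442,-76,0,0,0,0],[1,442,-76,0,0,0,0],[1,442,-76,0,0,0,0]]' >/dev/null;  python3 -c "
from h import *
print(go((.642,-.128,.19)))"
```

```text
[array([111.4, -20.9,   1.3])]
```

```bash
python3 -m creep '[[1,111,-21,0,0,0,0],[1,111,-21,0,0,0,0],[1,111,-21,0,0,0,0],[1,111,-21,0,0,0,0],[1,111,-21,0,0,0,0],[1,111,-21,0,0,0,0]]' >/dev/null;  python3 -c "
from h import *
p,d,c=shot('wrist','w3.png')
q=vision.cut_out('wrist','beaker')[0]; print(q['conf'],q['uv'])
P=cloud(q['region'],d,c); print(len(P),np.percentile(P,[2,50,98],axis=0).round(3).tolist())
T=P[P[:,2]>.06]; print(len(T)); 
if len(T)>20: print(cv2.minEnclosingCircle((T[:,:2]*1000).astype(np.float32)))
print(go((.642,-.128,.05),13.5))"
```

```text
0.62 [278.7, 201.3]
3556 [[0.618, -0.151, 0.014], [0.641, -0.122, 0.031], [0.666, -0.103, 0.07]]
932
((641.893798828125, -126.62939453125), 26.906919479370117)
[array([  3.7,   0.2, 141. ]), np.float64(0.3)]
```

View pics/w3.png

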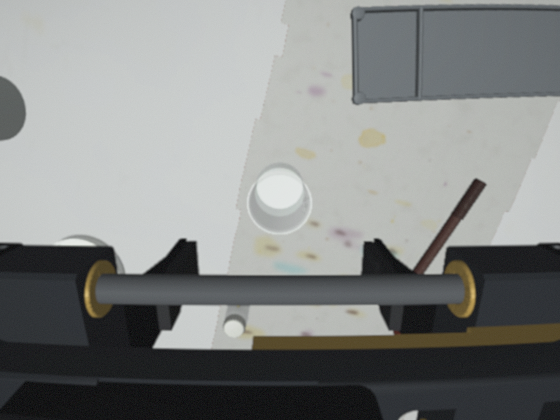

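The beaker rim is at (280,200), with centre (0.642, −0.127) and radius 27 mm, which matches its size. The near end of the long tray and the marker are also in view.

```bash
python3 -m creep '[[1,2,0,40,0,0,0],[1,2,0,80,0,0,0],[1,2,0,115,0,0,0],[1,2,0,135,0,0,0],[1,2,0,141,0,0,0],[1,2,0,141,0,0,0],[-1,2,0,141,0,0,0],[-1,2,0,141,0,0,0]]' && python3 -m creep '[[-1,0,0,0,0,0,0],[-1,0,0,0,0,0,0],[-1,0,0,0,0,0,0],[-1,0,0,0,0,0,0],[-1,0,0,-20,0,0,0],[-1,0,0,-60,0,0,0],[-1,0,0,-100,0,0,0],[-1,0,0,-100,0,0,0]]'; python3 -c "
from h import *
print(go((.5484,.2793,.145),13.5))"
```

```text
time_s: 8.85
tcp_pos: [0.6431, -0.127, 0.2161]
ee_rot: [[0.237, -0.971, 0.005], [-0.971, -0.237, -0.0], [0.001, -0.004, -1.0]]
wrist_force: [-0.1, 0.2, 0.8]
gripper_width: 0.923
gripper_force: 0.0
time_s: 9.52
tcp_pos: [0.6444, -0.128, 0.3233]
ee_rot: [[0.238, -0.971, 0.017], [-0.971, -0.238, -0.003], [0.007, -0.016, -1.0]]
wrist_force: [0.8, 0.8, 0.6]
gripper_width: 0.596
gripper_force: 30.1
[array([-418.5,   -3.5,   11.5]), np.float64(0.3)]
```

```bash
python3 -m creep '[[-1,-120,-1,-20,0,0,0],[-1,-330,-2,-20,0,0,0],[-1,-330,-2,-20,0,0,0],[-1,-330,-2,-20,0,0,0],[-1,-330,-2,-20,0,0,0],[-1,-330,-2,-20,0,0,0],[-1,-330,-2,-20,0,0,0],[-1,-330,-2,-20,0,0,0]]' >/dev/null; python3 -m creep '[[-1,-70,0,0,0,0,0],[-1,-90,0,0,0,0,0],[-1,-90,0,0,0,0,0],[-1,-90,0,0,0,0,0],[-1,-90,0,0,0,0,0]]';python3 -c "
from h import *
p,d,c=shot('wrist','w4.png')
print(go((.5484,.2793,.055),13.5))"
```

```text
time_s: 10.6
tcp_pos: [0.5446, 0.281, 0.3332]
ee_rot: [[0.237, -0.972, -0.001], [-0.972, -0.237, -0.001], [0.0, 0.001, -1.0]]
wrist_force: [-1.2, 0.1, -0.5]
gripper_width: 0.593
gripper_force: 30.1
[array([  1.6,  -3.3, 114.3]), np.float64(0.1)]
```

View pics/w4.png

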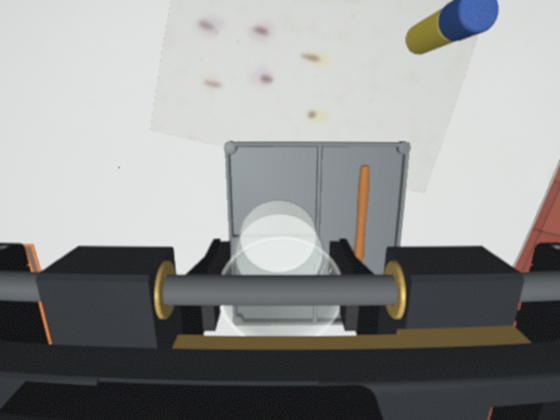

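The needle lies along the long compartment and the beaker hangs over its own compartment.

```bash
python3 -m creep '[[-1,2,-3,40,0,0,0],[-1,2,-3,75,0,0,0],[-1,2,-3,100,0,0,0],[-1,2,-3,109,0,0,0],[-1,2,-3,113,0,0,0],[-1,2,-3,114,0,0,0],[-1,2,-3,114,0,0,0],[-1,2,-3,114,0,0,0]]' && python3 -m creep '[[1,0,0,0,0,0,0],[1,0,0,0,0,0,0],[1,0,0,0,0,0,0],[1,0,0,0,0,0,0],[1,0,0,0,0,0,0],[1,0,0,-40,0,0,0],[1,0,0,-80,0,0,0],[1,0,0,-120,0,0,0]]'; python3 -c "
from h import *
print(go((.458,.115,.19)))"
```

```text
time_s: 11.32
tcp_pos: [0.549, 0.2794, 0.2208]
ee_rot: [[0.235, -0.972, 0.002], [-0.972, -0.235, 0.002], [-0.001, -0.003, -1.0]]
wrist_force: [-1.0, -0.8, 0.1]
gripper_width: 0.594
gripper_force: 30.5
time_s: 11.98
tcp_pos: [0.5481, 0.2798, 0.3404]
ee_rot: [[0.237, -0.972, -0.001], [-0.972, -0.237, -0.002], [0.001, 0.002, -1.0]]
wrist_force: [1.0, 0.6, 0.5]
gripper_width: 0.992
gripper_force: 0.0
[array([138.8, 126.5, -13.2])]
```

```bash
python3 -m creep '[[1,139,126,-20,0,0,0],[1,139,126,-20,0,0,0],[1,139,126,-20,0,0,0],[1,139,126,-20,0,0,0],[1,139,126,-20,0,0,0],[1,139,126,-20,0,0,0],[1,139,126,-20,0,0,0]]' >/dev/null;python3 -c "
from h import *
p,d,c=shot('wrist','w5.png')
q=vision.cut_out('wrist','glue_stick')[0]; print(q['conf'],q['uv'])
P=cloud(q['region'],d,c); print(len(P),np.percentile(P,[2,50,98],axis=0).round(3).tolist())
T=P[P[:,2]>.086]; print(len(T),cv2.minEnclosingCircle((T[:,:2]*1000).astype(np.float32)))
x,y=T[:,:2].min(0),T[:,:2].max(0); g=(x+y)/2;print(g)
print(go((g[0],g[1],.065),13.5))"
```

```text
0.55 [279.8, 208.8]
1500 [[0.444, 0.104, 0.002], [0.458, 0.112, 0.091], [0.47, 0.129, 0.093]]
956 ((456.9991760253906, 117.02294921875), 13.828490257263184)
[0.45685685 0.11706741]
[array([ -1.9,   2. , 130.8]), np.float64(0.2)]
```

```bash
python3 -m creep '[[1,-2,2,40,0,0,0],[1,-2,2,80,0,0,0],[1,-2,2,110,0,0,0],[1,-2,2,125,0,0,0],[1,-2,2,131,0,0,0],[1,-2,2,131,0,0,0],[-1,-2,2,131,0,0,0],[-1,-2,2,131,0,0,0]]' && python3 -m creep '[[-1,0,0,0,0,0,0],[-1,0,0,0,0,0,0],[-1,0,0,0,0,0,0],[-1,0,0,0,0,0,0],[-1,0,0,0,0,0,0],[-1,0,0,0,0,0,0],[-1,0,0,0,0,0,0],[-1,0,0,0,0,0,0]]'  && python3 -m creep '[[-1,0,0,-30,0,0,0],[-1,0,0,-70,0,0,0],[-1,0,0,-110,0,0,0],[-1,0,0,-110,0,0,0]]'; python3 -c "
from h import *
print(go((.524,.3825,.175),13.5))"
```

```text
time_s: 13.33
tcp_pos: [0.457, 0.1172, 0.2296]
ee_rot: [[0.237, -0.972, 0.002], [-0.972, -0.237, 0.001], [-0.001, -0.003, -1.0]]
wrist_force: [-0.1, -0.8, 0.4]
gripper_width: 0.917
gripper_force: 0.0
time_s: 14.0
tcp_pos: [0.4562, 0.1164, 0.2285]
ee_rot: [[0.236, -0.972, 0.0], [-0.972, -0.236, -0.0], [0.0, -0.0, -1.0]]
wrist_force: [-1.2, 0.6, -0.1]
gripper_width: 0.323
gripper_force: 0.0
time_s: 14.33
tcp_pos: [0.4583, 0.1174, 0.3462]
ee_rot: [[0.238, -0.971, 0.015], [-0.971, -0.238, 0.006], [-0.003, -0.016, -1.0]]
wrist_force: [1.9, -0.5, 0.1]
gripper_width: 0.302
gripper_force: 30.0
[array([-241.7, -126.8,    9.8]), np.float64(0.3)]
```

```bash
python3 -m creep '[[-1,-242,-127,0,0,0,0],[-1,-242,-127,0,0,0,0],[-1,-242,-127,0,0,0,0],[-1,-242,-127,0,0,0,0],[-1,-242,-127,0,0,0,0],[-1,-242,-127,0,0,0,0],[-1,-242,-127,0,0,0,0],[-1,-242,-127,0,0,0,0]]' >/dev/null;python3 -c "
from h import *
p,d,c=shot('wrist','w6.png')
q=vision.cut_out('wrist','glue_stick')[0]; print(q['conf'],q['uv'])
P=cloud(q['region'],d,c); print(len(P),np.percentile(P,[1,50,99],axis=0).round(3).tolist(),r.sense()['tcp_pos'])
p,d,c=shot('side'); q=vision.cut_out('side','glue_stick')[0]; P=cloud(q['region'],d,c); print(q['conf'],len(P),np.percentile(P,[1,50,99],axis=0).round(3).tolist())
cv2.imwrite('pics/s6.png',cv2.resize(p[90:250,180:380,::-1],None,fx=3,fy=3))
print(go((.524,.3825,.07),13.5))"
```

```text
0.71 [278.4, 263.0]
4205 [[0.51, 0.373, 0.109], [0.524, 0.377, 0.183], [0.535, 0.4, 0.201]] [0.52219985 0.38233616 0.33706258]
0.74 267 [[0.644, -0.008, 0.001], [0.655, -0.002, 0.035], [0.669, 0.044, 0.062]]
[array([ -1.3,  -2.3, 104. ]), np.float64(0.1)]
```

View pics/s6.png

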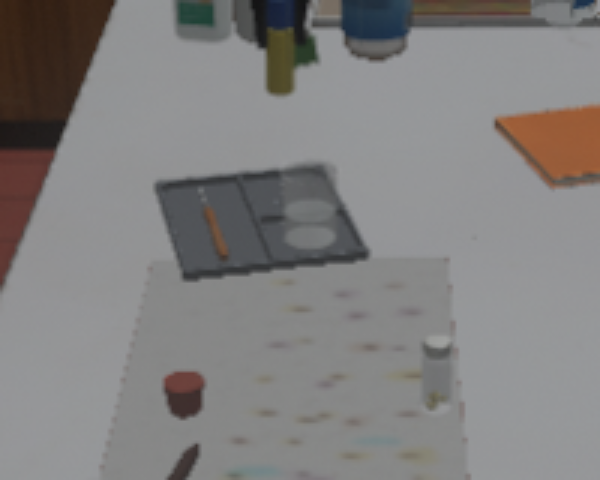

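The side view shows the glue stick hanging upright, the beaker standing in its compartment and the needle in its own. The hanging glue stick's bottom is about 64 mm below the grasp point.

```bash
python3 -m creep '[[-1,-1,-2,40,0,0,0],[-1,-1,-2,75,0,0,0],[-1,-1,-2,93,0,0,0],[-1,-1,-2,101,0,0,0],[-1,-1,-2,104,0,0,0],[-1,-1,-2,105,0,0,0],[-1,-1,-2,105,0,0,0],[-1,-1,-2,105,0,0,0]]' && python3 -m creep '[[1,0,0,0,0,0,0],[1,0,0,0,0,0,0],[1,0,0,0,0,0,0],[1,0,0,0,0,0,0],[1,0,0,0,0,0,0],[1,0,0,-40,0,0,0],[1,0,0,-80,0,0,0],[1,0,0,-120,0,0,0]]'; python3 -c "
from h import *
print(go((.457,-.12,.2)))"
```

```text
time_s: 15.87
tcp_pos: [0.5246, 0.3833, 0.2355]
ee_rot: [[0.236, -0.972, 0.003], [-0.972, -0.236, 0.003], [-0.002, -0.003, -1.0]]
wrist_force: [0.3, -0.2, 0.3]
gripper_width: 0.299
gripper_force: 30.0
time_s: 16.53
tcp_pos: [0.5241, 0.383, 0.3543]
ee_rot: [[0.236, -0.972, -0.001], [-0.972, -0.236, -0.002], [0.002, 0.002, -1.0]]
wrist_force: [0.7, 1.2, 0.3]
gripper_width: 0.817
gripper_force: 0.0
[array([472.9, 184.1,  -8.7])]
```

```bash
python3 -m creep '[[1,310,120,-10,0,0,28],[1,310,120,-10,0,0,28],[1,310,120,-10,0,0,28],[1,310,120,-10,0,0,28],[1,310,120,-10,0,0,28],[1,310,120,-10,0,0,28],[1,310,120,-10,0,0,28],[1,310,120,-10,0,0,28]]' >/dev/null;python3 -c "
from h import *
print(go((.457,-.12,.2),-14))"
```

```text
[array([ 1.719e+02, -2.020e+01, -1.000e-01]), np.float64(-0.3)]
```

```bash
python3 -m creep '[[1,172,-20,0,0,0,0],[1,172,-20,0,0,0,0],[1,172,-20,0,0,0,0],[1,172,-20,0,0,0,0],[1,172,-20,0,0,0,0],[1,172,-20,0,0,0,0],[1,172,-20,0,0,0,0]]' >/dev/null;python3 -c "
from h import *
p,d,c=shot('wrist','w7.png')
q=vision.cut_out('wrist','marker')[0]; print(q['conf'],q['uv'])
v,u=np.nonzero(q['region']);P=at_z(np.c_[u,v],.01,c)[:,:2]
m=P.mean(0);ax=np.linalg.svd(P-m,full_matrices=False)[2][0]; s=(P-m)@ax
e=[m+ax*np.percentile(s,k) for k in (0.5,99.5)]; g=(e[0]+e[1])/2
a=np.degrees(np.arctan2(ax[1],ax[0])); print(e,np.ptp(s),g,a); print(go((g[0],g[1],.020),a-90))
"
```

```text
0.58 [277.0, 175.4]
[array([ 0.47559932, -0.05624898]), array([ 0.44303821, -0.18154545])] 0.13273128124763714 [ 0.45931876 -0.11889721] -104.56737168057053
[array([  1.3,  -1.8, 179.6]), np.float64(0.3)]
```

View pics/w7.png

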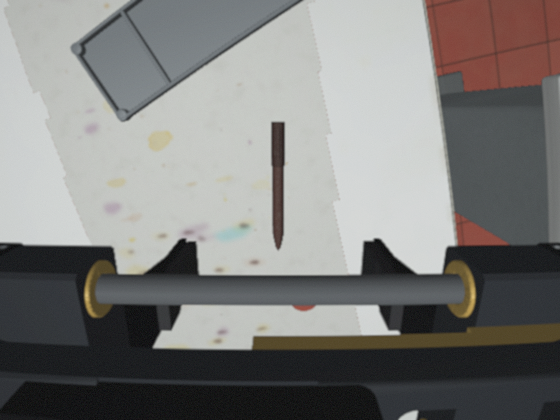

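The marker spans (278,122) to (278,248), centre (0.459, −0.119). The tray's end corners are at (76,48) and (123,117).

```bash
python3 -c "
from h import *
c=cam('wrist'); P=at_z([[74,47],[122,119]],.012,c)[:,:2]; print(P)
y=P[0]-P[1]; y=y/np.linalg.norm(y)*np.sign(y[1]); x=np.array([y[1],-y[0]]); print(np.linalg.norm(P[1]-P[0]),np.degrees(np.arctan2(x[1],x[0]))); print('centre',P.mean(0)-.12*x)
"
python3 -m creep '[[0,1,-2,40,0,0,0],[0,1,-2,80,0,0,0],[0,1,-2,120,0,0,0],[0,1,-2,150,0,0,0],[0,1,-2,170,0,0,0],[0,1,-2,177,0,0,0],[0,1,-2,179,0,0,0],[0,1,-2,179,0,0,0]]' >/dev/null&& python3 -m creep '[[-1,0,0,0,0,0,0],[-1,0,0,0,0,0,0],[-1,0,0,0,0,0,0],[-1,0,0,0,0,0,0],[-1,0,0,0,0,0,0],[-1,0,0,0,0,0,0],[-1,0,0,0,0,0,0],[-1,0,0,0,0,0,0]]'  && python3 -m creep '[[-1,0,0,0,0,0,0],[-1,0,0,-40,0,0,0],[-1,0,0,-80,0,0,0],[-1,0,0,-120,0,0,0],[-1,0,0,-120,0,0,0]]'
```

```text
[[ 0.6122214  -0.29824403]
 [ 0.58986199 -0.22229662]]
0.07917039964709352 16.40477140970333
centre [ 0.48592684 -0.29416089]
time_s: 19.22
tcp_pos: [0.4594, -0.1196, 0.185]
ee_rot: [[-0.248, -0.969, 0.0], [-0.969, 0.248, -0.0], [-0.0, -0.0, -1.0]]
wrist_force: [-0.7, 0.4, 4.3]
gripper_width: 0.142
gripper_force: 30.0
time_s: 19.63
tcp_pos: [0.4617, -0.1197, 0.3117]
ee_rot: [[-0.246, -0.969, 0.016], [-0.969, 0.246, -0.001], [-0.003, -0.015, -1.0]]
wrist_force: [0.6, -0.6, -0.1]
gripper_width: 0.137
gripper_force: 30.0
```

```bash
python3 -c "
from h import *
print(go((.459,-.304,.15),107))"
```

```text
[array([179.3, -42.7,  -2.1]), np.float64(58.8)]
```

```bash
python3 -m creep '[[-1,179,-43,0,0,0,59],[-1,179,-43,0,0,0,59],[-1,179,-43,0,0,0,59],[-1,179,-43,0,0,0,59],[-1,179,-43,0,0,0,59],[-1,179,-43,0,0,0,59],[-1,179,-43,0,0,0,59],[-1,179,-43,0,0,0,59]]' >/dev/null;python3 -m creep '[[-1,0,0,0,0,0,2],[-1,0,0,0,0,0,2],[-1,0,0,0,0,0,2]]' ;python3 -c "
from h import *
p,d,c=shot('wrist','w8.png')
print(go((.459,-.304,.0245),107), r.sense()['joints'])"
```

```text
time_s: 20.55
tcp_pos: [0.4565, -0.3036, 0.304]
ee_rot: [[-0.959, -0.283, -0.001], [-0.283, 0.959, 0.0], [0.001, 0.0, -1.0]]
wrist_force: [0.7, 0.5, -0.3]
gripper_width: 0.135
gripper_force: 30.0
[array([ -2.3,  -1.1, 115.6]), np.float64(-0.6)] [-1.66819864e+01  2.01336611e+01 -1.83679593e+01 -7.08231636e-03
 -5.15287029e+01 -5.68860786e+01]
```

View pics/w8.png

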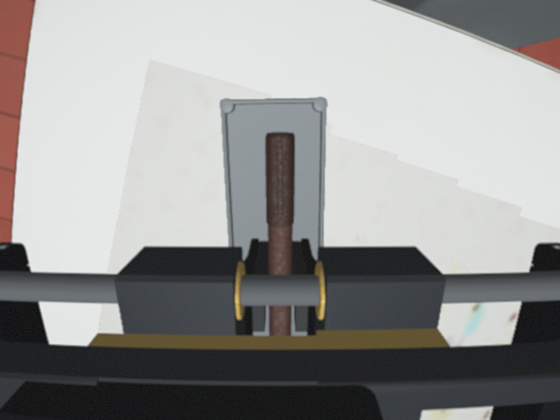

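The marker is lined up with the long tray, whose robot-side corners are at (224,101) and (323,99). I'll use them as a cross-check.

```bash
python3 -c "
from h import *
c=cam('wrist'); P=at_z([[222,99],[326,97]],.012,c)[:,:2]; print(P)
y=P[0]-P[1]; y=y/np.linalg.norm(y)*np.sign(y[1]); x=np.array([y[1],-y[0]]); a=np.degrees(np.arctan2(x[1],x[0]));print(np.linalg.norm(P[1]-P[0]),a)
C=P.mean(0)+.12*np.array([np.cos(np.radians(17)),np.sin(np.radians(17))]); print('centre',C)
"
```

```text
[[ 0.38769339 -0.37047211]
 [ 0.36345399 -0.29289987]]
0.08127115668380563 17.35272733282487
centre [ 0.49033026 -0.29660139]
```

```bash
python3 -m creep '[[-1,-3,-1,40,0,0,0],[-1,-3,-1,75,0,0,0],[-1,-3,-1,98,0,0,0],[-1,-3,-1,108,0,0,0],[-1,-3,-1,113,0,0,0],[-1,-3,-1,115,0,0,0],[-1,-3,-1,115,0,0,0],[-1,-3,-1,115,0,0,0]]' && python3 -m creep '[[-0.5,0,0,0,0,0,0],[-0.5,0,0,0,0,0,0],[-0.5,0,0,0,0,0,0],[-0.5,0,0,-30,0,0,0],[-0.5,0,0,-70,0,0,0],[0.5,0,0,-110,0,0,0],[0.5,0,0,-150,0,0,0],[0.5,0,0,-150,0,0,0]]'; python3 -c "
from h import *
print(go((.653,.009,.19)))"
```

```text
time_s: 21.27
tcp_pos: [0.4604, -0.304, 0.191]
ee_rot: [[-0.959, -0.282, 0.003], [-0.282, 0.959, -0.001], [-0.002, -0.002, -1.0]]
wrist_force: [-0.3, -0.1, 0.2]
gripper_width: 0.135
gripper_force: 30.0
time_s: 21.93
tcp_pos: [0.4616, -0.3047, 0.349]
ee_rot: [[-0.959, -0.284, 0.016], [-0.284, 0.959, -0.008], [-0.013, -0.012, -1.0]]
wrist_force: [1.3, -0.1, 1.3]
gripper_width: 0.395
gripper_force: 0.0
[array([-272.7,  246.4,   -4.4])]
```

```bash
python3 -m creep '[[0.3,-273,246,0,0,0,0],[0.3,-273,246,0,0,0,0],[0.3,-273,246,0,0,0,0],[0.3,-273,246,0,0,0,0],[0.3,-273,246,0,0,0,0],[0.3,-273,246,0,0,0,0],[0.3,-273,246,0,0,0,0],[0.3,-273,246,0,0,0,0]]' >/dev/null; python3 -m creep '[[0.3,-45,40,0,0,0,0],[0.3,-45,40,0,0,0,0],[0.3,-45,40,0,0,0,0],[0.3,-45,40,0,0,0,0]]' >/dev/null;python3 -c "
from h import *
p,d,c=shot('wrist','w9.png')
q=vision.cut_out('wrist','seed_vial')[0]; print(q['conf'],q['uv'])
P=cloud(q['region'],d,c); print(len(P),np.percentile(P,[2,50,98],axis=0).round(3).tolist())
T=P[P[:,2]>.056]; print(len(T),cv2.minEnclosingCircle((T[:,:2]*1000).astype(np.float32)))
g=(T[:,:2].min(0)+T[:,:2].max(0))/2;print(g)
print(go((g[0],g[1],.035)))"
```

```text
0.63 [254.6, 180.1]
942 [[0.642, -0.005, 0.001], [0.65, 0.007, 0.06], [0.667, 0.018, 0.062]]
526 ((654.125, 6.919895172119141), 11.0518159866333)
[0.65404299 0.00725371]
[array([ 17.8, -19. , 140.4])]
```

```bash
python3 -m creep '[[0.3,18,-19,0,0,0,0],[0.3,18,-19,40,0,0,0],[0.3,18,-19,75,0,0,0],[0.3,18,-19,105,0,0,0],[0.3,18,-19,125,0,0,0],[0.3,18,-19,136,0,0,0],[0.3,18,-19,140,0,0,0],[0.3,18,-19,140,0,0,0]]' >/dev/null && python3 -m creep '[[-1,0,0,0,0,0,0],[-1,0,0,0,0,0,0],[-1,0,0,0,0,0,0],[-1,0,0,0,0,0,0],[-1,0,0,0,0,0,0],[-1,0,0,0,0,0,0],[-1,0,0,0,0,0,0],[-1,0,0,0,0,0,0]]'  && python3 -m creep '[[-1,0,0,0,0,0,0],[-1,0,0,-40,0,0,0],[-1,0,0,-80,0,0,0],[-1,0,0,-120,0,0,0],[-1,0,0,-120,0,0,0]]'; python3 -c "
from h import *
print(go((.573,-.270,.155),107))"
```

```text
time_s: 24.37
tcp_pos: [0.6546, 0.008, 0.2]
ee_rot: [[-0.959, -0.282, 0.001], [-0.282, 0.959, 0.0], [-0.001, -0.0, -1.0]]
wrist_force: [-0.5, 1.1, 1.7]
gripper_width: 0.265
gripper_force: 30.0
time_s: 24.78
tcp_pos: [0.6567, 0.008, 0.3293]
ee_rot: [[-0.959, -0.284, 0.017], [-0.284, 0.959, 0.001], [-0.017, -0.004, -1.0]]
wrist_force: [0.9, -0.7, 1.0]
gripper_width: 0.272
gripper_force: 30.0
[array([ 159.2, -242.8,    8.6]), np.float64(-0.5)]
```

```bash
python3 -m creep '[[-1,159,-243,0,0,0,0],[-1,159,-243,0,0,0,0],[-1,159,-243,0,0,0,0],[-1,159,-243,0,0,0,0],[-1,159,-243,0,0,0,0],[-1,159,-243,0,0,0,0],[-1,159,-243,0,0,0,0],[-1,159,-243,0,0,0,0]]' >/dev/null; python3 -m creep '[[-1,0,0,0,0,0,0],[-1,0,0,0,0,0,0]]' >/dev/null;python3 -c "
from h import *
p,d,c=shot('wrist','w10.png')
print(go((.573,-.270,.039),107))"
```

```text
[array([ -2.3,  -1.2, 116.2]), np.float64(-0.6)]
```

View pics/w10.png

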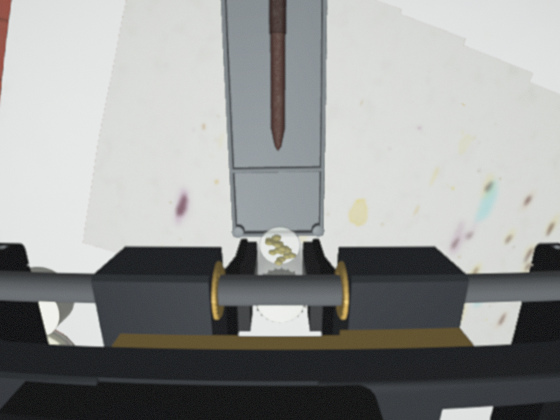

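The marker lies along the long compartment. The end compartment spans rows 170–230 and columns 235–322. I'll check its centre before lowering.

```bash
python3 -c "
from h import *
c=cam('wrist'); print(at_z([[278,169],[278,232]],.012,c), at_z([[278,169],[278,232]],.012,c).mean(0))"
```

```text
[[ 0.54502979 -0.27820621  0.012     ]
 [ 0.60062483 -0.26202943  0.012     ]] [ 0.57282731 -0.27011782  0.012     ]
```

Exactly as computed.

```bash
python3 -m creep '[[-1,-2,-1,40,0,0,0],[-1,-2,-1,75,0,0,0],[-1,-2,-1,98,0,0,0],[-1,-2,-1,108,0,0,0],[-1,-2,-1,113,0,0,0],[-1,-2,-1,115,0,0,0],[-1,-2,-1,116,0,0,0],[-1,-2,-1,116,0,0,0]]' && python3 -m creep '[[0,0,0,0,0,0,0],[0,0,0,0,0,0,0],[0,0,0,0,0,0,0],[0,0,0,0,0,0,0],[0,0,0,-40,0,0,0],[0,0,0,-80,0,0,0],[0,0,0,-120,0,0,0],[0,0,0,-180,0,0,0]]' && python3 -m creep '[[0,120,0,-60,0,0,0],[0,120,0,-60,0,0,0],[0,120,0,-60,0,0,0],[0,120,0,-60,0,0,0],[0,120,0,-60,0,0,0],[0,120,0,-60,0,0,0]]'; python3 - <<'E'
from h import *
A=shot("top")[0]; 
p,d,c=shot("side")
cv2.imwrite("pics/end.png",np.hstack([cv2.resize(A[150:300,100:430,::-1],(480,218)),]) )
a=cv2.resize(A[150:300,100:430,::-1],(700,318)); b=cv2.resize(p[130:360,150:370,::-1],(268,280))
b2=cv2.resize(p[130:350,150:450,::-1],(382,280)); out=np.zeros((598,700,3),np.uint8); out[:318]=a; out[318:,:382]=b2
cv2.imwrite("pics/end.png",out)
E
```

```text
time_s: 26.33
tcp_pos: [0.5733, -0.2703, 0.2051]
ee_rot: [[-0.959, -0.283, 0.003], [-0.283, 0.959, -0.001], [-0.003, -0.002, -1.0]]
wrist_force: [-0.6, -0.4, -1.0]
gripper_width: 0.271
gripper_force: 30.0
time_s: 27.0
tcp_pos: [0.5721, -0.2705, 0.3668]
ee_rot: [[-0.96, -0.282, -0.001], [-0.282, 0.96, 0.0], [0.001, 0.0, -1.0]]
wrist_force: [0.9, 0.4, -0.4]
gripper_width: 0.496
gripper_force: 0.0
time_s: 27.5
tcp_pos: [0.4572, -0.3044, 0.4256]
ee_rot: [[-0.96, -0.281, 0.002], [-0.281, 0.96, -0.0], [-0.002, -0.001, -1.0]]
wrist_force: [0.6, -0.0, -0.1]
gripper_width: 0.497
gripper_force: 0.0
```

View pics/end.png

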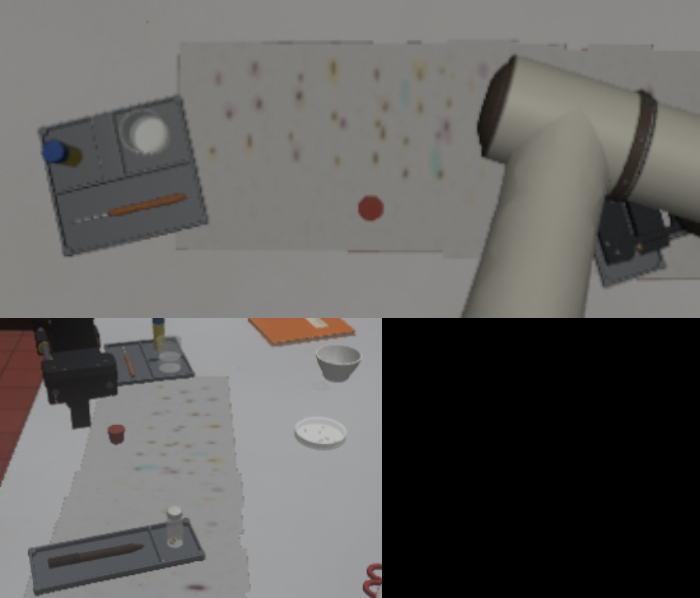

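The two views show all five items in their compartments: glue (55,152), beaker (150,135), needle (140,207), and, in the side view, marker and vial. The vial and glue stick stand upright, the stopper hasn't moved, and the hand is clear.

```bash
python3 -c "
from station import r
print(r.finish_job())"
```

```text
the job is handed in; nothing more can be done
None
```

Both kits are made up and the job is handed in: all five items are in their compartments in the order asked, the stopper was left where it stood, and it took about 28 s of robot time.

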